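Close the bench thickness gauge on a pot sherd with its ratchet knob

TASK

Take the wall thickness of the sherd lying on the bench gauge's cork pad: swing the blue arm in over the sherd as far as it goes, then turn the black ratchet knob clockwise (seen from above) so that the foot comes down on the sherd and the ratchet slips. Stop after one or two clicks, before a fourth, and let go, leaving the foot pressing on the sherd, the arm fully in, and the sherd and the things around the gauge where they lie. Turn only the black knob: the silver sleeve below it bypasses the ratchet and would crush the sherd.

Things in the scene. Friction and masses are not known exactly. Their poses are not given: they have to be found in the camera images.
- gauge: Dark steel base of the bench thickness gauge, fixed to the table, 205 x 84 x 18 mm (x = -65 to +140 mm). Origin on the table below the middle of its round cork pad (68 mm across, top 22 mm above the table) where the sherd lies; x points to the hinge post, z up.
- hinge_post (a point): Axis of the steel post on which the blue arm swings, at the arm's underside, 84 mm above the table, at x = +110 mm, y = 0 of gauge. The arm is a bar 30 mm wide, 86 to 108 mm above the table, reaching 142 mm from this axis, with a hub of 22 mm radius, 120 mm high, round the post.
- swing_arm (a joint): Angle (rad) of the blue arm about the vertical hinge post. 0 = fully in, against its stop: arm along the gauge's -x, spindle over the middle of the pad. It grows anticlockwise seen from above as the arm swings out (free end to the gauge's -y), at most 1.3. It stays where it is left; moving it takes about 3 N at the peg.
- push_peg (a point): Top of the steel push peg that stands on the arm's free end, 170 mm from the hinge axis, to swing the arm by: upright pin, 12 mm thick with a 16 mm head (top 6 mm), from 102 to 161 mm above the table. The knob's axis is 60 mm from it.
- ratchet_knob: Black ribbed knob with a white index line on its -x, upright cylinder 26 mm across, 42 mm tall, on the spindle axis, 110 mm from the hinge axis. Origin: middle of its underside, 129.5 mm above the table at all times. Clockwise from above lowers the foot 4 mm per radian, turning the sleeve with it, against about 0.10 N m while the foot is free. White and red lines agree at the start.
- knob_top (a point): Middle of the black knob's top, 171.5 mm above the table. When the foot is pressed on the sherd the torque at the knob rises from 0.10 to about 0.22 N m; then the ratchet slips: the knob turns on alone, 16 clicks a turn (0.39 rad each), torque swinging between about 0.10 and 0.22 N m, and the sleeve stands still.
- sleeve: Silver graduated sleeve under the knob, 33 mm across, 18 mm tall, 110 to 128 mm above the table, red index line on its -x; origin: middle of its underside, z up. It turns with the knob until the ratchet slips; the angle between its red and the knob's white line is the slip. Turned by itself it drives the foot with no limit on the force. It stays where it is left.
- spindle: Steel spindle with a round flat foot 14 mm across; origin in the middle of the foot's underside. The foot starts 17 to 22 mm above the pad (39 to 44 mm above the table).
- sherd: Grey-brown pot sherd, 46 x 60 x 14 mm, 51 g, lying flat on the cork pad; origin at the middle of its underside, z up. Its upper face is uneven: where the foot meets it, it is 10 to 14 mm thick.
- wax_block: Red block of modelling wax, 38 x 62 x 22 mm, loose on the table; leave it alone. Origin at the middle of its underside.
- loupe: Black eye loupe, 35 mm across, 34 mm tall, loose on the table; leave it alone. Origin at the middle of its underside.
- marker: Marker pen with black cap, 130 mm long, 13 mm thick, loose on the table; leave it alone. Origin at its middle, underside.
- pad (a point): Middle of the cork pad's top, 22 mm above the table, at the gauge's x = y = 0.
Things that resemble listed ones, but are neither listed nor needed, are in the scene too. There is more than one size of the sherd; the one meant has the size given above.

How it is judged:
On the way, in this order (a step that is already met when the one before it is completed fails the run):
1. the arm is swung fully in over the sherd (value of joint swing_arm below 0.04 rad), for 0.1 s.
2. the foot touches the sherd, the ratchet not yet slipped (contact force between spindle and sherd above 1 N and angle between the x axis of ratchet_knob and the x axis of sleeve, either way round below 0.28 rad and value of joint swing_arm below 0.05 rad), for 0.01 s.
3. the ratchet has slipped by at least a click with the foot pressing on the sherd (contact force between spindle and sherd above 6 N and angle between the x axis of ratchet_knob and the x axis of sleeve, either way round above 0.3 rad and value of joint swing_arm below 0.05 rad), for 0.1 s.
At the end, for the whole second after the job is handed in: The arm is fully in (within 0.05 rad of its stop), the foot presses on the sherd with more than 6 N, the knob's white line stands 0.3 to 1.4 rad past the sleeve's red line (one to three clicks of slip), and the sherd rests within 20 mm of the pad's middle (all of step 3 and angle between the x axis of ratchet_knob and the x axis of sleeve, either way round below 1.4 rad and horizontal distance between sherd and pad below 0.02 m and linear speed of sherd below 0.01 m/s and velocity of joint swing_arm below 0.05 rad/s); the robot touches nothing.
It fails at once if the ratchet is run on to a fourth click (slip of more than 1.4 rad) (angle between the x axis of ratchet_knob and the x axis of sleeve, either way round above 1.4 rad).
It fails at once if the sherd is crushed: the foot presses with more than 55 N (contact force between spindle and sherd above 55 N).
It fails at once if the sherd is pushed more than 15 mm (distance of sherd from where it was at the start of the episode above 0.015 m).
It fails at once if a bystander (wax block, loupe, marker) is moved more than 20 mm (distance of any of wax_block, loupe, marker from where it was at the start of the episode above 0.02 m).
It also fails if it takes over 69 s, if anything falls off the work surface, if the arm or the gripper's body presses on something with over 40 N, if the wrist force passes 120 N, or if a joint passes its speed limit or range.

ROBOT

A 7-joint arm with a two-finger parallel gripper is mounted at the origin on a cart in front of the work surface, level with it; the furniture and walls round the work are solid. World frame = base frame: x ahead of the robot, y to its left, z up, the work surface at z = 0. Lengths are in m, angles in rad, forces in N, time in s.
With the tool pointing down it reaches from about 0.4 to 0.875 m from the base axis. Payload 19.3 kg.
Tool frame: the origin (TCP) lies at the very end of the fingers, on their centre line; the grasp point (between the pads) lies 19 mm behind it; z points along the fingers, y is the line along which they close (so a half turn about z gives the same grasp; the last joint's range is limited). The gripper opens to 85 mm and grips with 20 to 120 N. Pads are 22 mm wide; open, the fingers measure 114 mm over their backs; the gripper's body (76 mm by 85 mm) begins 54 mm behind the grasp point. The pads swing forward as they close: fully open they stand 13 mm farther back than shut.
Start: joints at [-1.304, 0.521, -0.036, 1.599, 0.021, 1.021, -0.113], TCP at [0.207, 0.59, 0.231] pointing down, gripper open.
Joint ranges: [-2.91, 2.91], [-0.3, 2.13], [-1.5, 1.42], [0.17, 2.43], [-1.26, 4.41], [0.16, 1.93], [-2.52, 2.52]. Speed limits (rad/s): [1.89, 1.89, 2.39, 2.39, 3.01, 3.01, 3.01].

INTERFACE

Orientations are given as a 3x3 rotation matrix whose columns are the frame's x, y, z axes.
In Python, from bench import manip gives the robot as it stands.
- The arm moves only by the shell command python3 -m creep 'ROWS' [OPENING] [FORCE]. ROWS is a JSON object of lists of equal length, an entry for each row: "delta_pos": the shift along the tool's x, y, z in mm, a list of three; "delta_rot": the turn, a rotation vector about the tool's x, y, z in degrees, a list of three. A call has 1 to 12 rows; each row shifts and turns the commanded pose from where the row before left it, along the tool's axes as they then stand; what a row does not reach is not made up. A row lasts 1/10 s, in which the tool goes at most 50 mm and 8.59 degrees, less where a joint would pass 70% of its speed; a pose out of reach is approached as far as the arm can. A call with a gripper value outside its range is refused whole. OPENING is the opening, from 0 (shut) to 1 (fully open), set as the call begins (- or left out, the last holds). The fingers move at their own pace and stop on an object; FORCE is the grip in N (left out, the last holds). Time passes only in rows, so rows that do not move let the fingers close. It gives the time, the measured TCP pose, the force, the opening and the grip force at its end, in the units of the state.
- manip.state(): the state, without advancing time (a new reading comes with each control period).
- manip.get_image(name): name is "scene" or "top"; returns a dict with "pixels" (480x640x3 uint8, blue, green, red), "intrinsics" (3x3 intrinsics, pixels), "xyz" and "orientation" of the camera in the world. Camera axes: x right, y down, z forward; pixel columns grow to the right and rows downward; lengths in m; the calibration is good to about 2 mm. A picture is of the moment at which its call begins. There is no depth.
- manip.job_done(): hands the job in; it is judged then, once.
The state is a dict: "time": time; "q": joint angles; "joint_vel": joint speeds; "tau": joint torques, N m; "position": TCP position; "eef_rot": TCP orientation; "force": force on the tool from outside, world axes, zero at the start; "moment": the same for the moment, N m; "grip_width": opening from 0.0 (shut) to 1.0 (fully open); "grasp_force": force on a finger pad.
Only numpy, scipy, OpenCV 4.12 (cv2) and the standard library are available. Lean on these libraries where they do the work, as an engineer would, in place of code of your own. Each camera call takes 0.05 s, during which the arm holds its last target. There are 200 camera calls.

## Working session

There is one attempt and no reset: what is moved stays moved. The work goes in short steps, Python scripts to look and compute and a shell command to move; the robot and the scene stay as the last step left them, time stands still between calls to the robot, and variables do not carry over. Pictures are saved under pics/ and viewed, at most 10 in all, crops included, and the job is handed in when it is done.

```bash
ls; mkdir -p pics
python3 - <<'E'
from bench import manip
import cv2,numpy as np
for n in("scene","top"):
    d=manip.get_image(n); cv2.imwrite(f"pics/{n}0.png",d["pixels"])
    print(n,np.array(d["intrinsics"]).tolist(),np.round(d["xyz"],4),np.round(d["orientation"],4).tolist())
s=manip.state();print(s)
E
```

```text
pics
scene [[515.4633682101766, 0.0, 308.41937663602084], [0.0, 515.4633682101766, 239.28998121639123], [0.0, 0.0, 1.0]] [ 0.0168 -0.271   0.6991] [[0.6637, -0.4868, 0.5678], [-0.7478, -0.4463, 0.4915], [0.0142, -0.7509, -0.6603]]
top [[502.5328284561914, 0.0, 319.88601573442037], [0.0, 502.5328284561914, 237.28707860421696], [0.0, 0.0, 1.0]] [0.3672 0.1597 1.1572] [[-0.0062, -0.9924, 0.1232], [-0.9999, 0.0073, 0.0085], [-0.0093, -0.1231, -0.9924]]
{'time': 0.1, 'q': array([-1.30419943,  0.52197053, -0.03630513,  1.59997203,  0.02120854,
        1.02107238, -0.11281425]), 'joint_vel': array([-5.18165530e-04, -1.47762805e-03, -3.85094005e-04, -1.70619754e-03,
        9.12349459e-05,  5.93975480e-04, -1.51008093e-04]), 'tau': array([ 4.69862774e-03, -9.28474689e+01,  1.98421754e+00, -3.70520067e+01,
        1.81209639e-02,  5.45276154e-03, -5.40922076e-05]), 'position': array([0.20648632, 0.5895796 , 0.23076595]), 'eef_rot': array([[-9.43804903e-01,  3.30503010e-01, -2.56048238e-04],
       [ 3.30503096e-01,  9.43804372e-01, -1.00507732e-03],
       [-9.05216329e-05, -1.03322164e-03, -9.99999462e-01]]), 'force': array([0.21395627, 0.31788227, 0.61125814]), 'moment': array([-0.01432481, -0.00013369, -0.05514761]), 'grasp_force': 0.0, 'grip_width': 1.0017646854311235}
```

View pics/scene0.png

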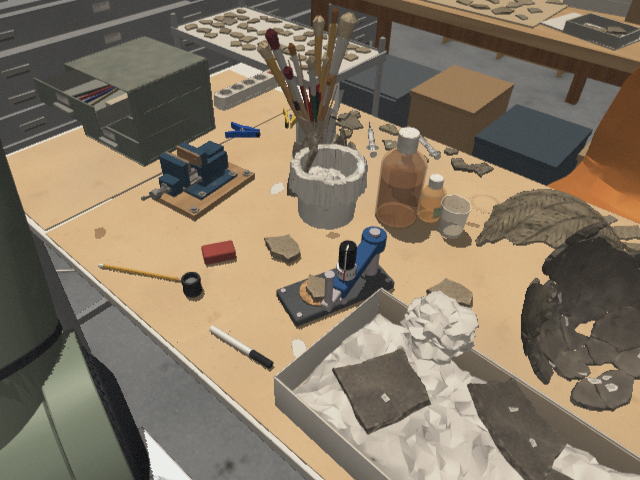

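View pics/top0.png

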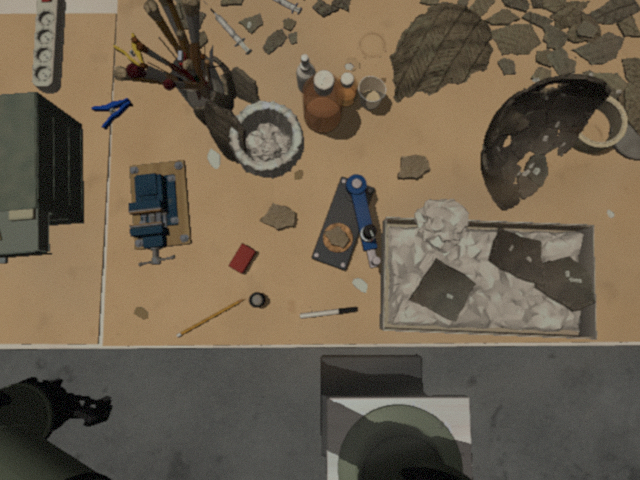

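The scene picture shows the gauge at about (335,290), with its arm swung out toward the box. In the top picture the hub is at (357,184), the knob at (368,233), the peg at (375,258) and the pad at (338,237). Next I'll crop in to measure them.

```bash
cat > h.py <<'E'
import cv2,numpy as np
from bench import manip
def ray(d,u,v,z):
    K=np.array(d["intrinsics"]);R=np.array(d["orientation"]);c=np.array(d["xyz"])
    r=R@np.linalg.inv(K)@[u,v,1]; return c+r*(z-c[2])/r[2]
def proj(d,p):
    K=np.array(d["intrinsics"]);R=np.array(d["orientation"]);c=np.array(d["xyz"])
    q=K@R.T@(np.array(p)-c); return q[:2]/q[2]
def crop(img,x0,y0,x1,y1,s): return cv2.resize(img[y0:y1,x0:x1],None,fx=s,fy=s,interpolation=cv2.INTER_CUBIC)
E
python3 - <<'E'
from h import *
t=cv2.imread("pics/top0.png");s=cv2.imread("pics/scene0.png")
a=crop(t,305,165,395,280,5);b=crop(s,270,220,400,335,5)[:575,:]
b=cv2.resize(b,(349*1,309)) if 0 else b
im=np.zeros((600,800,3),np.uint8)
a=crop(t,305,165,395,280,4);b=crop(s,270,215,380+15,335,3.5)
im[:a.shape[0],:a.shape[1]]=a; im[:b.shape[0],360:360+b.shape[1]]=b[:,:440]
cv2.imwrite("pics/c0.png",im)
E
```

```text
(no output)
```

View pics/c0.png

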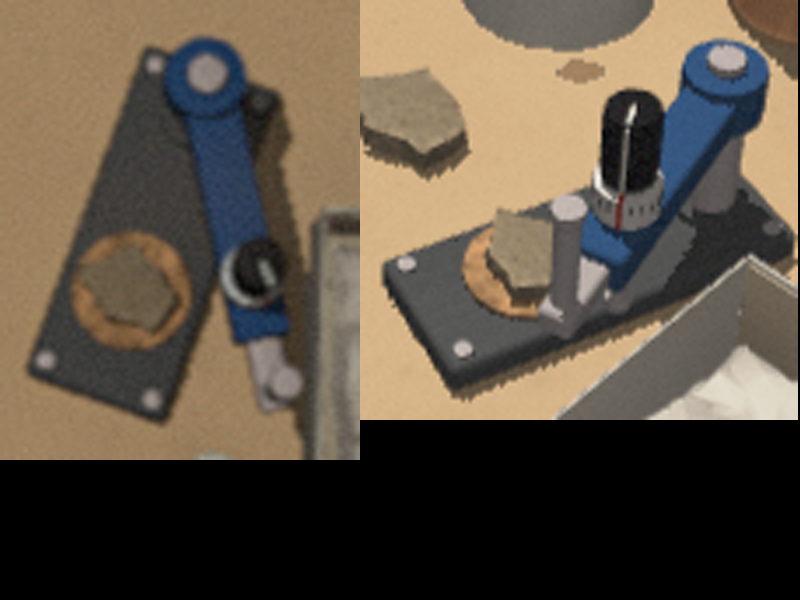

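The crop shows the pad at (130,291), peg top at (285,383) and hub at (208,72), in 4x top-view pixels. In the scene part, the peg top is at (570,205) and the knob top at about (634,103).

Run:
```python
from h import *
T=manip.get_image("top");S=manip.get_image("scene")
t=lambda x,y,z:ray(T,305+(x-1.5)/4,165+(y-1.5)/4,z)
s=lambda x,y,z:ray(S,270+(x-361.3)/3.5,215+(y-1.3)/3.5,z)
np.set_printoptions(precision=4,suppress=True)
print("screws",[t(*p,.018)for p in((155,64),(45,360),(151,399))],"S",s(406,264,.018),s(463,349,.018))
pad=t(130,291,.022);print("pad",pad)
peg=t(285,383,.161);print("peg",peg,s(570,203,.161))
print("knob",t(260,256,.1715),s(636,103,.1715))
for z in(.12,.124,.204,.144):print("hub",z,t(208,72,z),s(727,60,z))
```

```text
screws [array([0.6404, 0.1142, 0.018 ]), array([0.4689, 0.1788, 0.018 ]), array([0.4463, 0.1188, 0.018 ])] S [0.468  0.1782 0.018 ] [0.4458 0.1183 0.018 ]
pad [0.5076 0.1302 0.022 ]
peg [0.4439 0.0574 0.161 ] [0.4451 0.057  0.161 ]
knob [0.5061 0.0696 0.1715] [0.5039 0.0689 0.1715]
hub 0.12 [0.6114 0.0904 0.12  ] [0.6071 0.0886 0.12  ]
hub 0.124 [0.6105 0.0907 0.124 ] [0.603  0.0861 0.124 ]
hub 0.204 [0.5916 0.096  0.204 ] [0.5215 0.0364 0.204 ]
hub 0.144 [0.6058 0.092  0.144 ] [0.5827 0.0737 0.144 ]
```

```bash
python3 - <<'E'
from h import *
T=manip.get_image("top");S=manip.get_image("scene")
for z in(0.04,.06,.08,.1):print(z,ray(T,305+316/4,165+210/4,z),ray(S,270+392/3.5,215+258/3.5,z))
E
python3 -m creep '{"delta_pos":[[-20,-21,0],[-20,-21,0],[-20,-21,0],[-20,-21,0],[-20,-21,0],[-20,-21,0],[-20,-21,0],[-20,-21,0],[-20,-21,0],[-20,-21,0]],"delta_rot":[[0,0,0],[0,0,0],[0,0,0],[0,0,0],[0,0,0],[0,0,0],[0,0,0],[0,0,0],[0,0,0],[0,0,0]]}' 0.6 40
```

```text
0.04 [0.5496464  0.02479424 0.04      ] [0.57274257 0.0375625  0.04      ]
0.06 [0.54638064 0.0272086  0.06      ] [0.55587477 0.02819853 0.06      ]
0.08 [0.54311488 0.02962296 0.08      ] [0.53900697 0.01883456 0.08      ]
0.1 [0.53984912 0.03203732 0.1       ] [0.52213917 0.00947059 0.1       ]
time: 1.3
position: [0.3263, 0.3245, 0.2314]
eef_rot: [[-0.944, 0.33, 0.0], [0.33, 0.944, 0.0], [-0.0, 0.0, -1.0]]
force: [0.7, 0.4, 0.3]
grip_width: 0.6
grasp_force: 0.0
```

```bash
python3 -m creep '{"delta_pos":[[-20,-21,0],[-20,-21,0],[-20,-21,0],[-20,-21,0],[-20,-21,0],[-20,-21,0],[-20,-21,0],[-20,-21,0],[-20,-21,0],[-20,-21,0],[0,0,0],[0,0,0]],"delta_rot":[[0,0,0],[0,0,0],[0,0,0],[0,0,0],[0,0,0],[0,0,0],[0,0,0],[0,0,0],[0,0,0],[0,0,0],[0,0,0],[0,0,0]]}'; python3 -c "
from bench import manip
print(manip.state()['q'])"
```

```text
time: 2.5
position: [0.4453, 0.061, 0.2313]
eef_rot: [[-0.943, 0.332, -0.0], [0.332, 0.943, 0.0], [0.0, 0.0, -1.0]]
force: [-0.7, -0.9, 0.6]
grip_width: 0.596
grasp_force: 0.0
[-0.43047318  0.24534001  0.19387332  2.04882455 -0.06223706  0.8528828
  1.03148641]
```

```bash
python3 -m creep '{"delta_pos":[[0,-4,0],[0,0,20],[0,0,20],[0,0,20],[0,0,15],[0,0,12],[0,0,10],[0,0,9],[0,0,0]],"delta_rot":[[0,0,0],[0,0,0],[0,0,0],[0,0,0],[0,0,0],[0,0,0],[0,0,0],[0,0,0],[0,0,0]]}'
python3 - <<'E'
from h import *
t=manip.get_image("top")["pixels"];s=manip.get_image("scene")["pixels"]
im=np.zeros((420,800,3),np.uint8)
a=crop(t,305,165,395,270,4);b=crop(s,270,215,395,335,3.5)
im[:a.shape[0],:a.shape[1]]=a; im[:b.shape[0],362:362+b.shape[1]]=b[:,:438]
cv2.imwrite("pics/c1.png",im)
E
```

```text
time: 3.4
position: [0.4435, 0.0576, 0.1245]
eef_rot: [[-0.944, 0.33, -0.001], [0.33, 0.944, -0.0], [0.001, -0.001, -1.0]]
force: [-0.6, 1.0, 0.9]
grip_width: 0.6
grasp_force: 0.0
```

View pics/c1.png

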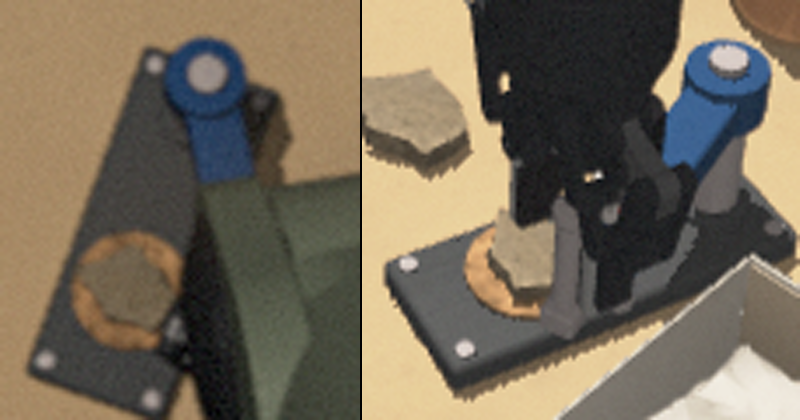

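The peg stands between the fingers, which show at (530,190) and (615,270). I'll close to a loose fit and swing the arm in along its arc.

```bash
python3 -m creep '{"delta_pos":[[0,0,0],[0,0,0],[0,0,0],[4,9,0],[4,9,0],[3,9,0],[3,9,0],[3,9,0],[2,8,0],[2,8,0],[1,8,0]],"delta_rot":[[0,0,0],[0,0,0],[0,0,0],[0,0,0],[0,0,0],[0,0,0],[0,0,0],[0,0,0],[0,0,0],[0,0,0],[0,0,0]]}' 0.25 30; python3 -m creep '{"delta_pos":[[1,6,0],[0,5,0],[0,5,0],[0,4,0],[0,2,0],[0,0,0]],"delta_rot":[[0,0,0],[0,0,0],[0,0,0],[0,0,0],[0,0,0],[0,0,0]]}'
```

```text
time: 4.6
position: [0.4452, 0.1305, 0.1251]
eef_rot: [[-0.944, 0.33, -0.001], [0.33, 0.944, -0.0], [0.001, -0.001, -1.0]]
force: [-4.4, -2.6, -0.9]
grip_width: 0.251
grasp_force: 1.8
time: 5.2
position: [0.4527, 0.1513, 0.1253]
eef_rot: [[-0.944, 0.33, 0.001], [0.33, 0.944, 0.0], [-0.0, 0.0, -1.0]]
force: [-0.6, -0.6, -0.1]
grip_width: 0.25
grasp_force: 0.1
```

```bash
for i in 1 2; do python3 -m creep '{"delta_pos":[[0,2,0],[0,0,0]],"delta_rot":[[0,0,0],[0,0,0]]}'; done | grep -E "pos|force"
```

```text
position: [0.4532, 0.1529, 0.1254]
force: [-0.1, -1.6, 0.2]
grasp_force: 0.7
position: [0.4535, 0.1541, 0.1253]
force: [-3.1, -5.4, 2.2]
grasp_force: 3.1
```

```bash
for i in 1 2; do python3 -m creep '{"delta_pos":[[0,2,0],[0,0,0]],"delta_rot":[[0,0,0],[0,0,0]]}'; done | grep -E "pos|force"
```

```text
position: [0.4536, 0.1545, 0.1251]
force: [-5.7, -16.6, 6.6]
grasp_force: 8.5
position: [0.4536, 0.1547, 0.125]
force: [-8.5, -26.9, 12.0]
grasp_force: 14.0
```

```bash
python3 -m creep '{"delta_pos":[[0,-3,0],[0,-2,0],[0,0,0],[0,0,0],[0,0,0],[0,0,-15],[0,0,-20],[0,0,-20],[0,0,-20],[0,0,-20],[0,0,-20],[0,0,0]],"delta_rot":[[0,0,0],[0,0,0],[0,0,0],[0,0,0],[0,0,0],[0,0,0],[0,0,0],[0,0,0],[0,0,0],[0,0,0],[0,0,0],[0,0,0]]}' 0.6;  python3 -m creep '{"delta_pos":[[0,0,0],[0,0,0],[0,0,0],[0,0,0],[0,0,0],[0,0,0],[0,0,0],[0,0,0],[0,0,0],[0,0,0],[0,0,0],[0,0,0]],"delta_rot":[[0,0,-8.5],[0,0,-8.5],[0,0,-8.5],[0,0,-8.5],[0,0,-8.5],[0,0,-8.5],[0,0,-8.5],[0,0,-8.5],[0,0,-8.5],[0,0,-8.5],[0,0,-8.5],[0,0,-8.5]]}';  python3 -m creep '{"delta_pos":[[0,0,0],[0,0,0],[0,0,0],[0,0,0],[0,0,0],[0,0,0],[0,0,0],[0,0,0],[0,0,0]],"delta_rot":[[0,0,-8.5],[0,0,-8.5],[0,0,-8.5],[0,0,-8.5],[0,0,-8.5],[0,0,-8.5],[0,0,-8.5],[0,0,-8.5],[0,0,0]]}'
python3 - <<'E'
from h import *
print(manip.state()['q'],manip.state()['moment'])
S=manip.get_image("scene");s=S["pixels"]
cv2.imwrite("pics/c2.png",crop(s,270,195,395,335,4))
for p in((.5076,.1302,.1715),(.4515,.1514,.161)):print((proj(S,p)-[270,195])*4+1.5)
E
```

```text
time: 7.2
position: [0.4543, 0.1544, 0.2425]
eef_rot: [[-0.944, 0.33, 0.003], [0.33, 0.944, 0.002], [-0.002, 0.003, -1.0]]
force: [-0.1, -0.8, -0.0]
grip_width: 0.598
grasp_force: 0.0
time: 8.4
position: [0.4531, 0.1539, 0.2397]
eef_rot: [[-0.121, -0.993, -0.001], [-0.993, 0.121, -0.0], [0.0, 0.001, -1.0]]
force: [0.2, -0.0, 0.9]
grip_width: 0.599
grasp_force: 0.0
time: 9.3
position: [0.4424, 0.1525, 0.2194]
eef_rot: [[0.568, -0.821, -0.055], [-0.823, -0.567, -0.028], [-0.008, 0.061, -0.998]]
force: [0.6, -0.9, -0.9]
grip_width: 0.6
grasp_force: 0.0
[ 0.51819927  0.76514162 -1.47879969  1.92329013  0.76702144  1.3016022
  2.51900516] [ 0.01650315 -0.03456774 -0.04758932]
[200.67241423 124.05342552]
[ 65.92906828 188.59885833]
```

View pics/c2.png

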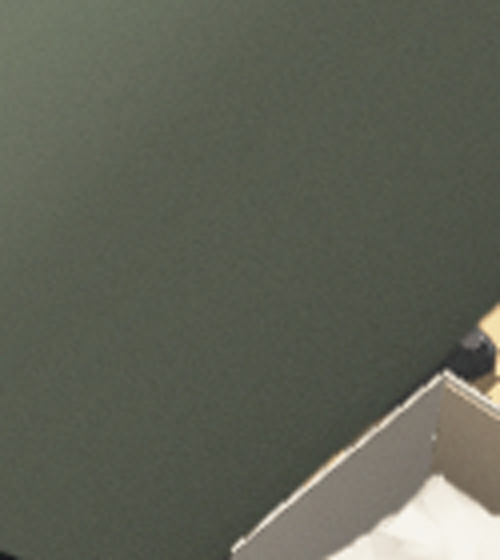

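The picture shows only the robot's forearm, so the knob is hidden. q7 also grows with negative turns and is now at its limit, so I'll turn back.

```bash
python3 -m creep '{"delta_pos":[[0,0,0],[0,0,0],[0,0,0],[0,0,0],[0,0,0],[0,0,0],[0,0,0],[0,0,0],[0,0,0],[0,0,0],[0,0,0],[0,0,0]],"delta_rot":[[0,0,8.5],[0,0,8.5],[0,0,8.5],[0,0,8.5],[0,0,8.5],[0,0,8.5],[0,0,8.5],[0,0,8.5],[0,0,8.5],[0,0,8.5],[0,0,8.5],[0,0,8.5]]}'
python3 - <<'E'
from h import *
print(manip.state()['q'],manip.state()['eef_rot'])
S=manip.get_image("scene");s=S["pixels"]
cv2.imwrite("pics/c3.png",crop(s,270,195,395,335,4))
E
```

```text
time: 10.55
position: [0.4432, 0.1545, 0.2249]
eef_rot: [[-0.925, -0.377, -0.04], [-0.376, 0.926, -0.032], [0.05, -0.015, -0.999]]
force: [0.8, 0.3, 0.5]
grip_width: 0.603
grasp_force: 0.0
[ 0.32099058  0.48155818 -1.04560727  1.92969323  0.47565509  1.06347164
  1.01823258] [[-0.9254287  -0.3767602  -0.0404162 ]
 [-0.37566994  0.92619664 -0.03212293]
 [ 0.04953599 -0.01454433 -0.99866643]]
```

```bash
cat >> h.py <<'E'
def plan(target,heading):
    from scipy.spatial.transform import Rotation as Ro
    s=manip.state();R=s["eef_rot"];h=np.radians(heading)
    G=np.array([[np.cos(h),np.sin(h),0],[np.sin(h),-np.cos(h),0],[0,0,-1]])
    return (R.T@(np.array(target)-s["position"])*1000).round(1),np.degrees(Ro.from_matrix(R.T@G).as_rotvec()).round(2)
E
python3 - <<'E'
from h import *
print(plan((.5076,.1302,.2400),202))
E
```

```text
(array([-50.1, -46.6, -16.8]), array([-0.86, -2.82, -0.43]))
```

View pics/c3.png

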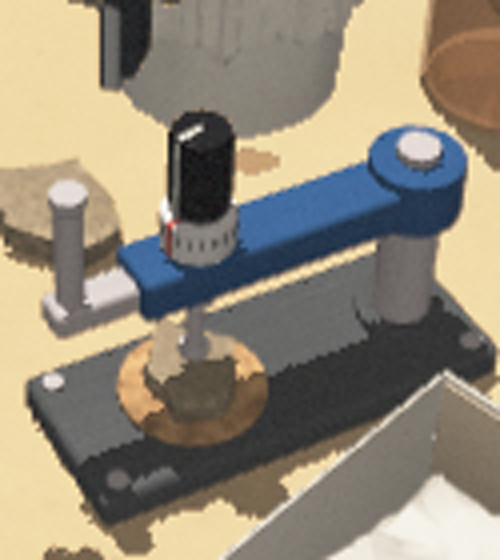

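The arm is fully in. The knob top is at (202,125), against a predicted (201,124), so I'll move over it.

```bash
python3 -m creep '{"delta_pos":[[0,0,-17],[-10,-9,0],[-10,-10,0],[-10,-9,0],[-10,-10,0],[-10,-9,0],[0,0,0],[0,0,0]],"delta_rot":[[-0.8,-2.8,-0.4],[0,0,0],[0,0,0],[0,0,0],[0,0,0],[0,0,0],[0,0,0],[0,0,0]]}';python3 - <<'E'
from h import *
print(plan((.5076,.1302,.1400),202), manip.state()['q'])
E
```

```text
time: 11.4
position: [0.5078, 0.1308, 0.2393]
eef_rot: [[-0.92, -0.391, -0.007], [-0.391, 0.92, -0.0], [0.007, 0.002, -1.0]]
force: [0.0, 1.0, 0.3]
grip_width: 0.598
grasp_force: 0.0
(array([-0.3, -0.7, 99.3]), array([ 0.13, -0.39,  1.  ])) [ 0.37869222  0.5322701  -1.03384914  1.81390413  0.50760601  1.09859684
  1.1339984 ]
```

```bash
python3 -m creep '{"delta_pos":[[0,-0.5,20],[0,0,20],[0,0,15],[0,0,15],[0,0,12],[0,0,10],[0,0,7],[0,0,0]],"delta_rot":[[0,-0.4,0],[0,0,0],[0,0,0],[0,0,0],[0,0,0],[0,0,0],[0,0,0],[0,0,0]]}' && python3 -m creep '{"delta_pos":[[0,0,0],[0,0,0],[0,0,0],[0,0,0],[0,0,0],[0,0,0],[0,0,0],[0,0,0]],"delta_rot":[[0,0,0],[0,0,0],[0,0,0],[0,0,0],[0,0,0],[0,0,0],[0,0,0],[0,0,0]]}' 0.1 40;python3 -c "
from bench import manip
print(manip.state()['moment'])"
```

```text
time: 12.2
position: [0.5077, 0.1302, 0.14]
eef_rot: [[-0.92, -0.391, -0.001], [-0.391, 0.92, 0.002], [-0.0, 0.002, -1.0]]
force: [0.0, -1.2, -0.0]
grip_width: 0.603
grasp_force: 0.0
time: 13.0
position: [0.5082, 0.1305, 0.1412]
eef_rot: [[-0.92, -0.391, 0.001], [-0.391, 0.92, 0.002], [-0.002, 0.001, -1.0]]
force: [-2.4, 0.9, 6.1]
grip_width: 0.293
grasp_force: 39.0
[0.16808614 0.46408998 0.00455954]
```

```bash
python3 -m creep '{"delta_pos":[[0,0,0],[0,0,0],[0,0,0],[0,0,0],[0,0,0],[0,0,0]],"delta_rot":[[0,0,5],[0,0,5],[0,0,5],[0,0,5],[0,0,5],[0,0,5]]}';python3 -c "
from bench import manip
s=manip.state();print(s['moment'],s['q'])"
```

```text
time: 13.6
position: [0.5082, 0.1303, 0.1412]
eef_rot: [[-0.992, 0.125, 0.001], [0.125, 0.992, 0.002], [-0.001, 0.002, -1.0]]
force: [-3.4, -0.3, 5.8]
grip_width: 0.292
grasp_force: 39.1
[-0.14156869  0.56806347  0.12533217] [ 0.22314472  0.60150095 -0.80913671  1.91820475  0.56741615  0.86390086
  0.56370342]
```

```bash
cat > m.py <<'E'
from bench import manip
import numpy as np
s=manip.state();R=s['eef_rot'];print('M',s['moment'].round(3),'F',s['force'].round(1),'head %.1f'%np.degrees(np.arctan2(R[1,0],R[0,0])),'q7 %.2f'%s['q'][6],'pos',s['position'].round(4))
E
for i in 1 2 3 4; do python3 -m creep '{"delta_pos":[[0,0,0],[0,0,0]],"delta_rot":[[0,0,4],[0,0,4]]}'>/dev/null; python3 m.py; done
```

```text
M [-0.177  0.533  0.126] F [-2.5  0.   7.5] head 164.8 q7 0.45 pos [0.5082 0.1303 0.1412]
M [-0.293  0.632  0.129] F [-2.8 -0.3  7.6] head 156.8 q7 0.33 pos [0.5081 0.1302 0.1412]
M [-0.283  0.661  0.107] F [-2.5 -1.1  7. ] head 148.8 q7 0.21 pos [0.5081 0.1302 0.1413]
M [-0.405  0.76   0.03 ] F [-3.9 -1.   7.4] head 140.8 q7 0.09 pos [0.5081 0.1301 0.1412]
```

```bash
for i in 1 2 3; do python3 -m creep '{"delta_pos":[[0,0,0]],"delta_rot":[[0,0,4]]}'>/dev/null; python3 m.py; done
```

```text
M [-0.379  0.805  0.113] F [-3.4 -1.5  8.2] head 136.8 q7 0.03 pos [0.508  0.1301 0.1412]
M [-0.397  0.858  0.164] F [-3.9 -1.4  8.1] head 132.8 q7 -0.03 pos [0.508  0.1301 0.1412]
M [-0.465  0.857  0.117] F [-2.8 -1.6  8. ] head 128.8 q7 -0.09 pos [0.508  0.1301 0.1413]
```

```bash
for i in 1 2 3; do python3 -m creep '{"delta_pos":[[0,0,0]],"delta_rot":[[0,0,4]]}'>/dev/null; python3 m.py; done
python3 - <<'E'
from h import *
S=manip.get_image("scene");s=S["pixels"]
cv2.imwrite("pics/c4.png",crop(s,285,195,365,310,5))
E
```

```text
M [-0.396  0.888  0.11 ] F [-3.8 -0.9  8. ] head 124.8 q7 -0.14 pos [0.508  0.1301 0.1412]
M [-0.396  0.929  0.074] F [-3.9 -1.5  8.6] head 120.8 q7 -0.20 pos [0.508  0.1301 0.1412]
M [-0.438  0.9    0.119] F [-5.  -1.7  9.6] head 116.8 q7 -0.26 pos [0.5079 0.13   0.1412]
```

View pics/c4.png

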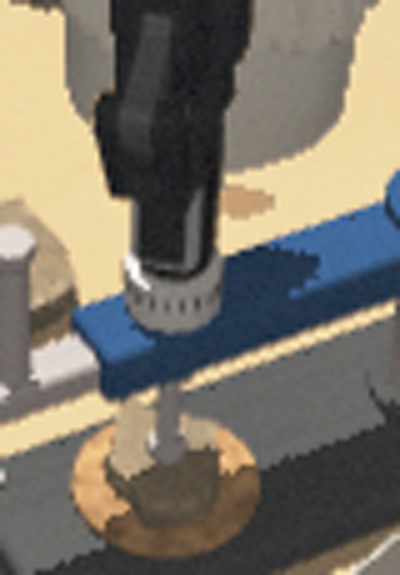

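The sleeve has turned with the knob, because its red line is out of view, and the foot at (165,445) is just above the sherd. I'll continue.

```bash
for i in 1 2 3 4 5; do python3 -m creep '{"delta_pos":[[0,0,0]],"delta_rot":[[0,0,4]]}'>/dev/null; python3 m.py; done
```

```text
M [-0.413  1.053  0.13 ] F [-4.8 -2.7  9.4] head 113.0 q7 -0.32 pos [0.5079 0.1301 0.1412]
M [-0.391  1.067  0.106] F [-4.7 -1.5  9.6] head 108.8 q7 -0.38 pos [0.5079 0.1301 0.1412]
M [-0.451  1.124  0.101] F [-5.2 -2.   8. ] head 104.8 q7 -0.44 pos [0.5079 0.1301 0.1412]
M [-0.381  1.118  0.078] F [-5.1 -1.6  9.1] head 100.8 q7 -0.50 pos [0.5079 0.1301 0.1412]
M [-0.39   1.107  0.086] F [-4.9 -1.8  8.6] head 96.8 q7 -0.55 pos [0.5078 0.1301 0.1412]
```

```bash
for i in 1 2 3 4 5; do python3 -m creep '{"delta_pos":[[0,0,0]],"delta_rot":[[0,0,4]]}'>/dev/null; python3 m.py; done
```

```text
M [-0.395  1.188  0.139] F [-4.6 -1.2  9.6] head 92.8 q7 -0.61 pos [0.5078 0.1301 0.1412]
M [-0.35   1.231  0.122] F [-4.7 -1.4  9.2] head 88.8 q7 -0.67 pos [0.5078 0.1301 0.1412]
M [-0.367  1.336  0.182] F [-5.3 -1.4 11.1] head 84.8 q7 -0.73 pos [0.5078 0.1301 0.1412]
M [-0.393  1.377  0.253] F [-4.6 -2.4 11.1] head 80.8 q7 -0.79 pos [0.5078 0.1302 0.1413]
M [-0.402  1.288  0.216] F [-6.5 -1.7 11.3] head 76.8 q7 -0.85 pos [0.5078 0.1301 0.1413]
```

```bash
for i in 1 2 3 4 ; do python3 -m creep '{"delta_pos":[[0,0,0]],"delta_rot":[[0,0,3]]}'>/dev/null; python3 m.py; done
```

```text
M [-0.485  1.354  0.314] F [-5.5 -1.2 11. ] head 73.9 q7 -0.89 pos [0.5078 0.1301 0.1413]
M [-0.333  1.425  0.195] F [-5.8 -0.9 10. ] head 70.9 q7 -0.93 pos [0.5077 0.1301 0.1413]
M [-0.316  1.431  0.125] F [-6.3 -1.9 11.4] head 67.9 q7 -0.98 pos [0.5077 0.1302 0.1413]
M [-0.322  1.359  0.158] F [-6.4 -1.  11.6] head 64.9 q7 -1.02 pos [0.5077 0.1302 0.1413]
```

```bash
for i in 1 2 3 4 5 6; do python3 -m creep '{"delta_pos":[[0,0,0]],"delta_rot":[[0,0,3]]}'>/dev/null; python3 m.py; done
```

```text
M [-0.315  1.488  0.139] F [-6.1 -1.5 12.2] head 61.9 q7 -1.07 pos [0.5077 0.1302 0.1413]
M [-0.269  1.428  0.167] F [-6.8 -1.9 11.8] head 58.9 q7 -1.11 pos [0.5077 0.1302 0.1413]
M [-0.297  1.477  0.199] F [-5.8 -1.2 11.7] head 55.9 q7 -1.15 pos [0.5077 0.1302 0.1413]
M [-0.237  1.45   0.246] F [-6.  -1.2 12.6] head 52.9 q7 -1.20 pos [0.5077 0.1302 0.1413]
M [-0.278  1.366  0.228] F [-6.7 -1.1 10.7] head 49.9 q7 -1.24 pos [0.5076 0.1302 0.1413]
M [-0.206  1.44   0.164] F [-5.6 -1.7 11.5] head 46.9 q7 -1.28 pos [0.5077 0.1302 0.1413]
```

```bash
python3 -m creep '{"delta_pos":[[0,0,0],[0,0,0]],"delta_rot":[[0,0,3],[0,0,0]]}'>/dev/null; python3 m.py; python3 -m creep '{"delta_pos":[[0,0,0],[0,0,0],[0,0,0],[0,0,0],[0,0,-15],[0,0,-20],[0,0,-20],[0,0,-20],[0,0,-15],[0,0,0]],"delta_rot":[[0,0,0],[0,0,0],[0,0,0],[0,0,0],[0,0,0],[0,0,0],[0,0,0],[0,0,0],[0,0,0],[0,0,0]]}' 0.5; python3 m.py
python3 - <<'E'
from h import *
T=manip.get_image("top");S=manip.get_image("scene")
im=np.zeros((575,800,3),np.uint8)
a=crop(T["pixels"],305,165,385,280,4);b=crop(S["pixels"],285,195,380,310,5)
im[:a.shape[0],:a.shape[1]]=a;im[:,325:]=b
cv2.imwrite("pics/c5.png",im)
E
```

```text
M [-0.258  1.462  0.022] F [-6.2 -1.4 10.8] head 43.9 q7 -1.33 pos [0.5076 0.1303 0.1413]
time: 18.25
position: [0.5088, 0.1303, 0.2324]
eef_rot: [[0.719, 0.695, 0.003], [0.695, -0.719, 0.002], [0.004, 0.0, -1.0]]
force: [-0.1, 1.0, -0.5]
grip_width: 0.497
grasp_force: 0.0
M [-0.05  -0.008  0.04 ] F [-0.1  1.  -0.5] head 44.0 q7 -1.28 pos [0.5088 0.1303 0.2324]
```

View pics/c5.png

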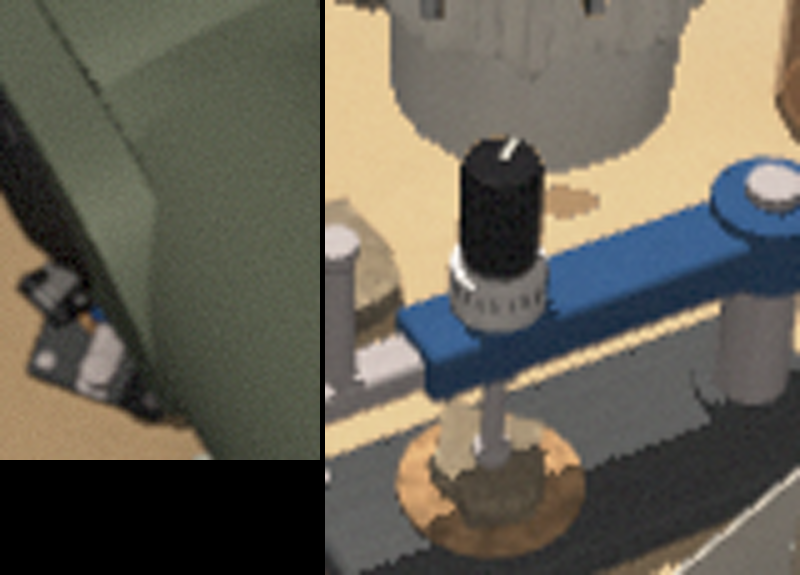

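The foot rests on the sherd. The white line on the knob top, at (510,148), has turned to point away from the camera. The red line is behind, so I'll move the arm off and measure the line's heading.

```bash
python3 -m creep '{"delta_pos":[[0,0,-20],[10,-25,0],[10,-25,0],[10,-25,0],[10,-25,0],[10,-25,0],[10,-25,0],[10,-25,0],[10,-25,0],[10,-25,0],[0,0,0]],"delta_rot":[[0,0,0],[0,0,0],[0,0,0],[0,0,0],[0,0,0],[0,0,0],[0,0,0],[0,0,0],[0,0,0],[0,0,0],[0,0,0]]}'|head -2
python3 - <<'E'
from h import *
T=manip.get_image("top");S=manip.get_image("scene")
im=np.zeros((600,800,3),np.uint8)
for d,x0 in((T,0),(S,400)):
    c=proj(d,(.5076,.1302,.1715)).round().astype(int)
    a=crop(d["pixels"],c[0]-20,c[1]-15,c[0]+20,c[1]+45,10)
    im[:,x0:x0+400]=a
    for h in (1.4,17,32): 
        p=proj(d,(.5076+.011*np.cos(np.radians(h)),.1302+.011*np.sin(np.radians(h)),.1715))
        print(h,(p-c+[20,15])*10+5+[x0,0])
    print("c",(proj(d,(.5076,.1302,.1715))-c+[20,15])*10+5+[x0,0])
cv2.imwrite("pics/c6.png",im)
E
```

```text
time: 19.45
position: [0.4142, 0.3574, 0.2499]
1.4 [202.76267246 101.12928183]
17 [187.9219353 103.6210362]
32 [174.80280431 109.65865484]
c [204.71879428 156.0237927 ]
1.4 [646.10463197 118.4649381 ]
17 [630.26057495 111.99317766]
32 [613.16279989 108.48974003]
c [602.93103558 151.38356379]
```

View pics/c6.png

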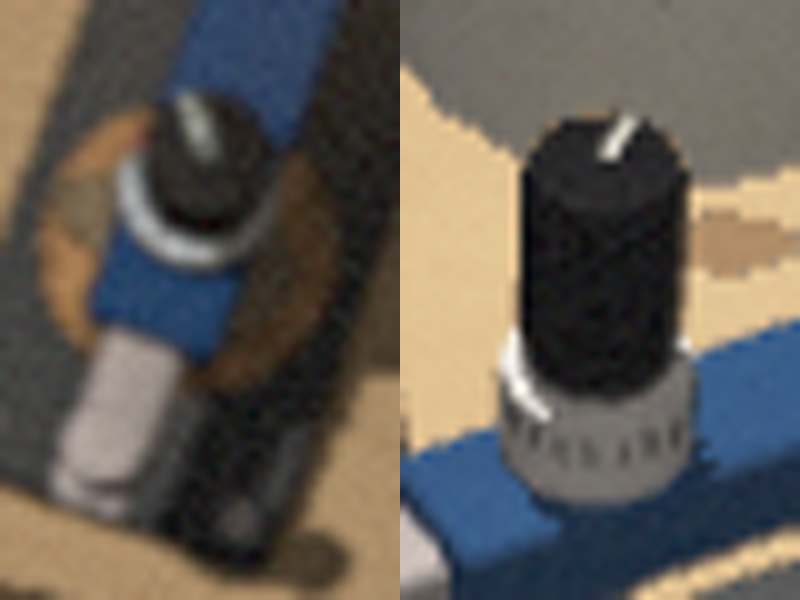

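In the top view the white line runs from (210,158) to (185,98). A red tint from the sleeve's line shows at (137,145), so I can work out the slip from these.

Run:
```python
from h import *
T=manip.get_image("top");I=np.mean([manip.get_image("top")["pixels"].astype(float) for _ in range(6)],0)
c0=proj(T,(.5076,.1302,.1715)).round().astype(int)
red=I[...,2]-np.maximum(I[...,1],0)*1.0; bl=I[...,2]-I[...,0]
sub=np.s_[c0[1]-8:c0[1]+6,c0[0]-10:c0[0]+1]
print(c0); print(red[sub].round().astype(int)); 
# knob centre from line-free view: white line pixels on top
v=I.min(2); print(v[sub][:, :].round().astype(int))
for h in(19,35,45,55,65,75): print(h,[proj(T,(.5076+.0165*np.cos(np.radians(h)),.1302+.0165*np.sin(np.radians(h)),z)).round(1) for z in(.128,.12)])
```

```text
[339 228]
[[  2   2   2   1   3   4  -2 -12 -21 -22 -22]
 [  3   2   1   1   3   1  -6 -16 -18 -18 -17]
 [  3   2   2   4   2   0  -9 -12  -8  -4  -2]
 [  1   4   8  14  12   5  -2  -4   0  -1   1]
 [ 10  18  24  27  25  14   4   3   1   0   0]
 [ 23  35  40  39  29  13   2   2   0  -2  -1]
 [ 35  40  43  44  33  12   2   4   1  -2  -2]
 [ 40  39  37  37  28  10   4   2   2  -1   1]
 [ 41  35  23  15   8   3   4   4   2   1   0]
 [ 38  28  11   1   1   4   4   4   4   3   2]
 [ 27  16   2  -2  -1   2   4   4   3   4   4]
 [ 17  10  -2  -2  -2   3   4   1   3   3   3]
 [ 16  10  -1  -2  -2   1   3   4   4   4   4]
 [ 16   8   0  -2  -2   0   3   4   4   2   3]]
[[ 66  67  66  66  63  62  60  51  48  49  48]
 [ 67  66  65  65  61  64  58  56  61  56  50]
 [ 65  66  64  64  62  62  50  68 100  90  57]
 [ 66  66  66  64  59  54  45  72 119 117  70]
 [ 67  69  70  66  58  50  43  56 102 125  95]
 [ 71  76  77  66  53  44  38  46  93 140 122]
 [ 76  79  75  67  50  36  39  39  76 130 123]
 [ 78  75  76  76  59  44  42  36  54  94 107]
 [ 75  77  96  96  72  47  40  40  45  65  84]
 [ 73  88 126 116  69  40  44  43  40  43  49]
 [ 75 100 151 135  75  38  41  42  41  39  39]
 [ 75  98 156 148  90  37  39  43  44  40  39]
 [ 75  95 154 159 108  41  30  40  44  43  42]
 [ 74  90 143 160 122  62  24  27  32  39  37]]
19 [array([335.7, 223.6]), array([335.6, 224.2])]
35 [array([333.7, 224.6]), array([333.7, 225.2])]
45 [array([332.7, 225.5]), array([332.6, 226.1])]
55 [array([331.8, 226.6]), array([331.7, 227.1])]
65 [array([331.1, 227.8]), array([331.1, 228.3])]
75 [array([330.6, 229.1]), array([330.6, 229.6])]
```

Run:
```python
from h import *
I=np.mean([manip.get_image("top")["pixels"].astype(float) for _ in range(4)],0)
sub=I[221:232,327:337]
for k in(2,1,0): print("BGR"[k]);print(sub[...,k].round().astype(int))
```

```text
R
[[ 72  73  72  73  70  70  71  67  58  58]
 [ 67  71  72  73  70  71  71  60  49  70]
 [ 72  70  70  74  80  85  80  63  42  74]
 [ 68  74  84 106 120 120 107  76  43  59]
 [ 70  90 115 144 152 139 104  66  46  52]
 [ 91 120 144 158 155 137  94  55  47  45]
 [126 148 157 150 144 130  95  55  45  47]
 [149 160 154 145 142 120  79  54  49  49]
 [152 153 148 142 146 121  68  43  46  48]
 [136 133 128 133 155 134  76  42  48  50]
 [122 122 116 122 156 150  90  44  47  50]]
G
[[ 71  69  69  71  69  70  67  66  65  74]
 [ 65  68  69  72  70  69  68  60  59  82]
 [ 69  68  69  69  74  74  68  56  44  76]
 [ 67  71  76  87  96  94  82  60  38  58]
 [ 69  80  90 110 114 100  74  52  42  48]
 [ 78  95 111 119 114  93  61  44  43  41]
 [ 98 111 117 112 106  93  67  46  43  42]
 [112 118 114 109 118 106  72  47  46  48]
 [114 114 110 115 136 120  68  42  43  43]
 [107 105 104 118 154 137  78  38  46  46]
 [104 105  97 112 158 152  92  41  44  46]]
B
[[ 67  67  65  66  64  65  63  64  76  98]
 [ 61  66  66  68  66  65  63  62  74  99]
 [ 67  66  65  63  66  62  56  56  55  78]
 [ 64  68  67  72  74  67  60  50  39  54]
 [ 65  70  69  78  77  68  51  40  38  45]
 [ 68  72  77  78  74  67  47  40  40  39]
 [ 73  76  79  74  77  78  62  44  39  39]
 [ 76  79  74  76  97  96  68  46  42  43]
 [ 77  76  74  88 127 116  66  38  40  38]
 [ 76  74  75 101 150 136  77  37  42  45]
 [ 80  82  74 100 155 151  92  39  40  44]]
```

The two torque peaks were 22° apart, which matches one click. The picture also gives a slip of roughly 30° (red line near 50°, white near 19°), inside the 0.3 to 1.4 rad window. The foot is on the sherd and the arm is in.

```bash
python3 -c "
from bench import manip
print(manip.job_done())"
```

```text
the job is handed in; nothing more can be done
None
```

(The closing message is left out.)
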